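Sort skateboard parts into the trays

ROBOT

A 6-joint arm with a two-finger parallel gripper is mounted at the origin on the work surface. World frame = base frame: x ahead of the robot, y to its left, z up, the work surface at z = 0. Lengths are in mm, angles in rad, forces in N, time in s.
With the tool pointing down it reaches from about 350 to 875 mm from the base axis. Payload 4.2 kg.
Tool frame: the origin (TCP) lies midway between the tips of the shut fingers; the grasp point (between the pads) lies robot.grasp_offset behind it (robot.grasp_offset is the distance from the TCP to the grasp point, in mm); x points along the fingers, y is the direction in which the jaws open and shut, and the axes are right-handed (so a half turn about x gives the same grasp; the last joint's range is limited). The gripper opens to 87 mm and grips with 3 to 60 N. Pads are 19 mm wide; open, the fingers measure 117 mm over their backs; the gripper's body (75 mm by 190 mm) begins 51 mm behind the grasp point.
Start: joints at [-1.09, 0.385, 0.008, 0, -1.194, -0.259], TCP at [137.509, -609.664, 191.65] pointing down, gripper open.
Joint ranges: [-3.14, 3.14], [-1.21, 2.06], [-1.07, 1.41], [-3.16, 2.05], [-2.99, -0.16], [-3.1, 3.1]. Speed limits (rad/s): [2.79, 2.79, 3.14, 3.14, 3.14, 3.14].

INTERFACE

Orientations are given as a rotation vector (axis times angle).
In Python, from station import robot gives the robot as it stands. The module is installed in compiled form; this text tells all that it offers.
- The arm moves only by the shell command python3 -m handwheel 'ROWS'. ROWS is a JSON object of lists of equal length, an entry for each row: "translation": the shift along the tool's x, y, z in cm, a list of three; "dr": the turn, a rotation vector about the tool's x, y, z in degrees, a list of three; "grip": the opening, from -1 (shut) to 1 (fully open), so that 0 is half open. In form: {"translation": [[tx, ty, tz], ...], "dr": [[wx, wy, wz], ...], "grip": [grip, ...]}. A call has 1 to 12 rows; each row shifts and turns the commanded pose from where the row before left it, along the tool's axes as they then stand; what a row does not reach is not made up. A row lasts 1/12 s, in which the tool goes at most 41.7 mm and 7.16 degrees, less where a joint would pass 70% of its speed; a pose out of reach is approached as far as the arm can. A call with a gripper value outside its range is refused whole. The fingers move at their own pace and stop on an object; the grip force is fixed at half the most. Time passes only in rows, so rows that do not move let the fingers close. It gives the time, the measured TCP pose, the force and the opening at its end, in the units of the state.
- robot.observe(): the state, without advancing time (a new reading comes with each control period).
- robot.read_camera(name): name is "scene" or "top" or "wrist"; returns a dict with "img" (420x560x3 uint8, red, green, blue), "fx", "fy", "cx", "cy" (pixels), "D" ([k1, k2, p1, p2, k3] as OpenCV has them; the pictures are not rectified), "R" (3x3) and "t" (3): a world point X has camera coordinates R X + t. Camera axes: x right, y down, z forward; pixel columns grow to the right and rows downward; lengths in mm; the calibration is good to about 2 mm. A picture is of the moment at which its call begins. There is no depth.
- robot.close_job(): hands the job in, once; it reports no verdict.
The state is a dict: "clock": time; "q": joint angles; "qvel": joint speeds; "joint_efforts": joint torques, N m; "position": TCP position; "tcp_rot": TCP orientation; "wrist_force": force on the tool from outside, world axes, zero at the start; "ft_torque": the same for the moment, N m; "gripper_width": finger opening in mm.
Only numpy, scipy, OpenCV 4.12 (cv2) and the standard library are available. Lean on these libraries where they do the work, as an engineer would, in place of code of your own. Each camera call takes 0.05 s, during which the arm holds its last target. There are 200 camera calls.

TASK

Sort the four loose skateboard parts on the counter into the blue trays: both green wheels lying flat side by side in the tray with the white floor, the aluminium truck baseplate flat, bosses up, in the tray with the orange floor, and the steel socket standing upright in the tray with the black floor. Everything must rest fully on its tray's floor, the same way up as it is now, set down rather than dropped. Leave the socket wrench, the yellow grip and the amber jar where they are.

Things in the scene. Friction and masses are not known exactly. Their poses are not given: they have to be found in the camera images.
- wheel_a: Green skateboard wheel with a white core round a steel bearing, loose, lying flat on the counter (its axle upright): 52 mm diameter, 32 mm high; edges bevelled 6 mm, the full-diameter band runs from 6 to 26 mm high. About 85 g. Origin: centre of its underside; z up along the axle.
- wheel_b: Green skateboard wheel with a black core round a steel bearing, loose, lying flat on the counter (its axle upright): 52 mm diameter, 32 mm high; edges bevelled 6 mm, the full-diameter band runs from 6 to 26 mm high. About 85 g. Origin: centre of its underside; z up along the axle.
- baseplate: Aluminium truck baseplate, loose, lying flat: a plate 80 mm along its x, 56 mm along its y, 8 mm thick, with a solid boss on its middle 50 mm along x, 24 mm across y, from 8 to 32 mm high (take it by the boss, across its y), and a dark kingpin stub 12 mm in diameter on the boss at x = +14 mm that reaches 44 mm high. About 160 g. Origin: centre of the underside; z up.
- socket: Steel wrench socket, loose, a plain cylinder standing upright: 26 mm diameter, 40 mm high, dark recess on top. About 100 g. Origin: centre of its underside; z up.
- tray_white: Blue plastic sorting tray whose floor is white, fixed to the counter; open on top. Outside 116 mm along its x, 150 mm along its y, 30 mm high; walls 4 mm, so 108 x 142 mm inside; floor 5 mm thick. Origin: centre of its underside, on the counter; z up. Sits turned up to about 0.3 rad.
- tray_orange: Blue plastic sorting tray whose floor is orange, fixed to the counter; open on top. Outside 116 mm along its x, 150 mm along its y, 30 mm high; walls 4 mm, so 108 x 142 mm inside; floor 5 mm thick. Origin: centre of its underside, on the counter; z up. Sits turned up to about 0.3 rad.
- tray_black: Blue plastic sorting tray whose floor is black, fixed to the counter; open on top. Outside 116 mm along its x, 150 mm along its y, 30 mm high; walls 4 mm, so 108 x 142 mm inside; floor 5 mm thick. Origin: centre of its underside, on the counter; z up. Sits turned up to about 0.3 rad.
- wrench: Bystander: steel socket wrench lying loose beyond the trays, along its y: 210 mm long, 32 mm wide at the round head (+y end), 22 mm high. Origin: on the counter near mid-length.
- grip: Bystander: yellow grip sleeve standing loose on end beyond the trays, 36 mm diameter, 55 mm high. Origin: centre of its underside.
- jar: Bystander: amber jar with white lid standing loose at the left, 60 mm diameter, 70 mm high. Origin: centre of its underside.
Not all that is in view belongs to the job. There is more than one size of the socket; the one meant has the size given above. What is shaped like the wheel_a but pink is not meant.

How it is judged (in metres and radians):
At the end, for the whole second after the job is handed in: Wheels inside the white-floored tray, baseplate in the orange, socket in the black, each between the walls, its underside within 5 mm of the tray floor (not stacked or leaning on a wall), within 0.1 rad of upright, same way up as at the start, at rest (x of wheel_a in the frame of tray_white between -0.031 and 0.031 m and y of wheel_a in the frame of tray_white between -0.048 and 0.048 m and z of wheel_a in the frame of tray_white between 0 and 0.01 m and angle between each of wheel_a, wheel_b, baseplate, socket's own z axis and vertical below 0.1 rad and linear speed of each of wheel_a, wheel_b, baseplate, socket below 0.02 m/s and x of wheel_b in the frame of tray_white between -0.031 and 0.031 m and y of wheel_b in the frame of tray_white between -0.048 and 0.048 m and z of wheel_b in the frame of tray_white between 0 and 0.01 m and x of baseplate in the frame of tray_orange between -0.042 and 0.042 m and y of baseplate in the frame of tray_orange between -0.06 and 0.06 m and z of baseplate in the frame of tray_orange between 0 and 0.01 m and x of socket in the frame of tray_black between -0.044 and 0.044 m and y of socket in the frame of tray_black between -0.061 and 0.061 m and z of socket in the frame of tray_black between 0 and 0.01 m); the robot touches nothing.
It fails at once if a part is let go of in the air (its underside more than 45 mm above the counter) ((height (world z) of wheel_a above 0.045 m and contact force between wheel_a and the fingers below 0.05 N) or (height (world z) of wheel_b above 0.045 m and contact force between wheel_b and the fingers below 0.05 N) or (height (world z) of baseplate above 0.045 m and contact force between baseplate and the fingers below 0.05 N) or (height (world z) of socket above 0.045 m and contact force between socket and the fingers below 0.05 N)).
It fails at once if the socket wrench, the yellow grip or the amber jar is moved by more than 20 mm (distance of any of wrench, grip, jar from where it was at the start of the episode above 0.02 m).
It also fails if it takes over 96 s, if anything falls off the work surface, if the arm or the gripper's body presses on something with over 40 N, if the wrist force passes 120 N, or if a joint passes its speed limit or range.

## Working session

There is one attempt and no reset: what is moved stays moved. The work goes in short steps, Python scripts to look and compute and a shell command to move; the robot and the scene stay as the last step left them, time stands still between calls to the robot, and variables do not carry over. Pictures are saved under pics/ and viewed, about 12 in all and at most 16, crops included, and the job is handed in when it is done.

```bash
mkdir -p pics
python3 - <<'E'
from station import robot
import cv2,pickle
o=robot.observe(); print(o, robot.grasp_offset)
d={}
for n in ("top","scene"):
    c=robot.read_camera(n); d[n]=c
    cv2.imwrite(f"pics/{n}0.png",cv2.resize(c["img"][:,:,::-1],(784,588),interpolation=cv2.INTER_CUBIC))
    print(n,c["fx"],c["fy"],c["cx"],c["cy"],c["D"],c["R"],c["t"])
pickle.dump(d,open("c0.pkl","wb"))
E
```

```text
{'clock': 0.0, 'q': array([-1.09040798e+00,  3.85546073e-01,  6.62591994e-03, -5.11009223e-04,
       -1.19402127e+00, -2.58607406e-01]), 'qvel': array([ 0.00118747, -0.00088867,  0.000604  ,  0.00111283,  0.00047816,
        0.00010939]), 'joint_efforts': array([ 1.43294223e-03, -3.90668535e+01,  1.87407517e+01,  4.21995789e+00,
        1.10582571e-02, -1.61040357e-04]), 'position': array([ 137.35060171, -609.0239134 ,  190.56427757]), 'tcp_rot': array([-0.17227312,  1.56411708,  0.17569053]), 'wrist_force': array([ 0.31122311, -0.28872922,  0.36486853]), 'ft_torque': array([-0.01291711, -0.01703691, -0.01382372]), 'gripper_width': 87.22049976640082} 18.700000000000003
top 393.36521392253644 393.36521392253644 272.796882417237 210.21008056685764 [-0.0078386  0.         0.         0.         0.       ] [[-0.00431701 -0.99994974 -0.00904902]
 [-0.99585127  0.00512147 -0.09085164]
 [ 0.09089342  0.00861927 -0.99582332]] [ 84.84807372 557.17684315 958.88302008]
scene 447.9391250236175 447.9391250236175 280.94253914599705 207.97416459051223 [0.01007064 0.         0.         0.         0.        ] [[ 0.20093561  0.97953047 -0.01203904]
 [ 0.77960307 -0.16734101 -0.60350314]
 [-0.59316434  0.1118796  -0.79726973]] [-179.71417187 -387.11025002 1399.85142789]
```

View pics/top0.png

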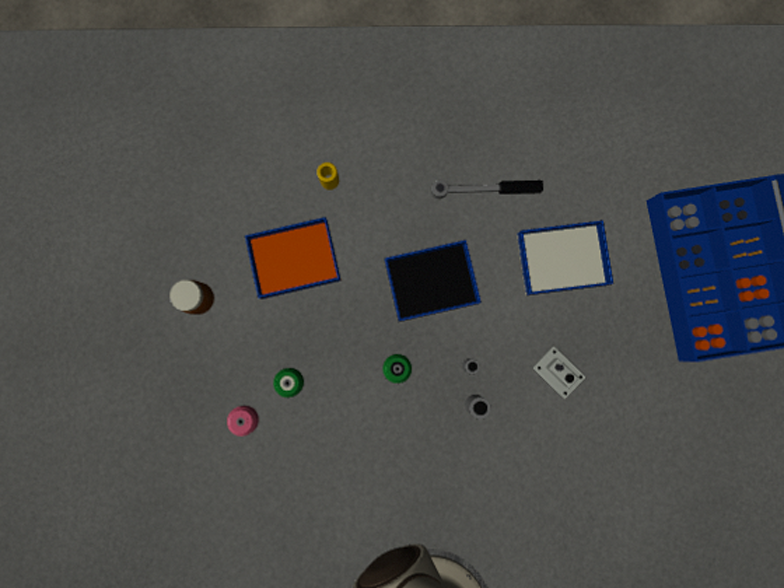

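View pics/scene0.png

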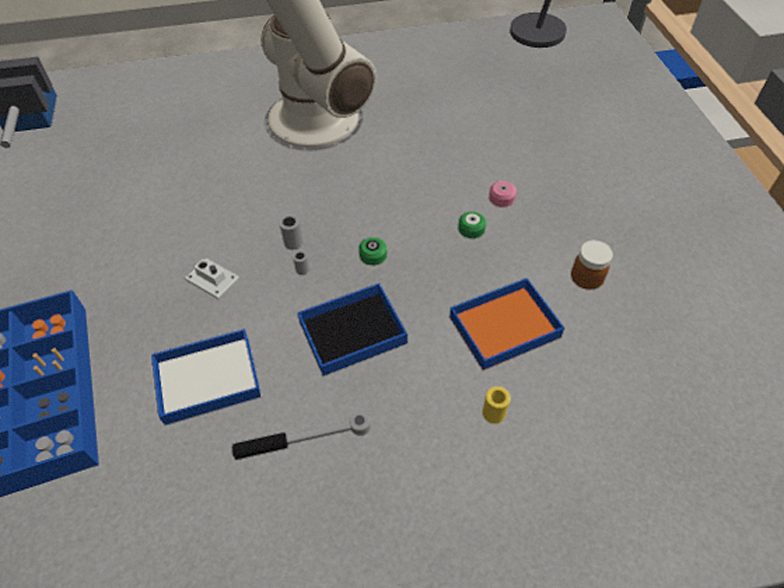

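The top view shows the wheels at (288,382) for the white core and (397,368) for the black core. The sockets are at (472,366) and (479,406), the baseplate at (559,373), and the orange, black and white trays at (293,258), (433,280) and (566,258). The scene view shows the same layout. Next I need enlarged crops to pick points precisely.

```bash
python3 - <<'E'
import cv2,pickle,numpy as np
d=pickle.load(open("c0.pkl","rb"))
t=d["top"]["img"][235:310,180:440,::-1]; s=d["scene"]["img"][125:220,125:385,::-1]
k=3
m=np.vstack([cv2.resize(i,None,fx=k,fy=k,interpolation=cv2.INTER_CUBIC) for i in (t,s)])
cv2.imwrite("pics/crop.png",cv2.convertScaleAbs(m,alpha=1.5)); print(m.shape)
E
cat > h.py <<'E'
import numpy as np,cv2
def K(c): return np.array([[c["fx"],0,c["cx"]],[0,c["fy"],c["cy"]],[0,0,1]])
def ray(c,p):
    u=cv2.undistortPoints(np.array([[p]],float),K(c),np.array(c["D"])).ravel()
    R=np.array(c["R"]); t=np.array(c["t"]).ravel()
    return -R.T@t, R.T@np.array([u[0],u[1],1])
def atz(c,p,z):
    o,d=ray(c,p); return o+d*(z-o[2])/d[2]
def tri(cps):
    A=np.zeros((3,3));b=np.zeros(3);L=[]
    for c,p in cps:
        o,d=ray(c,p); d=d/np.linalg.norm(d); P=np.eye(3)-np.outer(d,d); A+=P;b+=P@o;L.append((o,P))
    X=np.linalg.solve(A,b); return X,[np.linalg.norm(P@(X-o)) for o,P in L]
def proj(c,X):
    rv=cv2.Rodrigues(np.array(c["R"]))[0]
    return cv2.projectPoints(np.array(X,float).reshape(-1,1,3),rv,np.array(c["t"],float),K(c),np.array(c["D"]))[0].reshape(-1,2)
E
```

```text
(510, 780, 3)
```

View pics/crop.png

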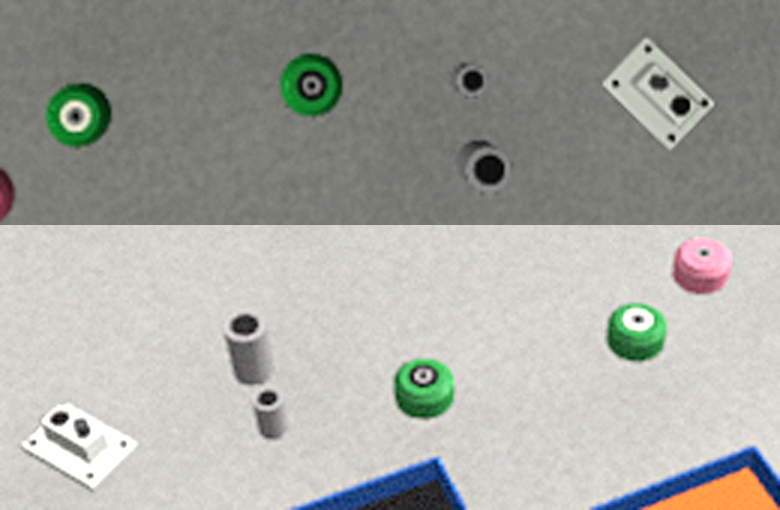

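The crops show both sockets clearly, at (472,80) and (489,170). The plate's stub is at (658,82) and a dark hole at (680,105). Now I'll triangulate those points and fit the trays.

```bash
cat > m.py <<'E'
import pickle,numpy as np,cv2
from h import *
d=pickle.load(open("c0.pkl","rb")); T,S=d["top"],d["scene"]
a=lambda u,v:((u+.5)/3-.5+180,(v+.5)/3-.5+235)
b=lambda u,v:((u+.5)/3-.5+125,(v-225+.5)/3-.5+125)
P=dict(wa=((75,116),(637,319)),wb=((312,86),(424,376)),ssmall=((472,80),(268,398)),slarge=((489,170),(245,325)),stub=((658,82),(82,424)),hole=((680,105),(60,419)),
 cN=((648,38),(93,489)),cL=((603,84),(138,444)),cB=((671,149),(70,402)),cR=((714,103),(22,444)))
for n,(p,q) in P.items():
    X,r=tri([(T,a(*p)),(S,b(*q))]); print(n,X.round(1),np.round(r,1))
def fit(c,name,seed,box):
    hsv=cv2.cvtColor(c["img"],cv2.COLOR_RGB2HSV)
    m=((hsv[...,0]>100)&(hsv[...,0]<130)&(hsv[...,1]>120)&(hsv[...,2]>40)).astype(np.uint8)
    w=np.zeros_like(m); x0,y0,x1,y1=box; w[y0:y1,x0:x1]=m[y0:y1,x0:x1]
    n,l,st,_=cv2.connectedComponentsWithStats(w); i=1+np.argmax(st[1:,4])
    cn,_=cv2.findContours((l==i).astype(np.uint8),cv2.RETR_CCOMP,cv2.CHAIN_APPROX_NONE)
    return sorted(cn,key=cv2.contourArea)[::-1]
for n,s in dict(orange=(293,258),black=(433,280),white=(566,258)).items():
    cx,cy=s[0]/1.4,s[1]/1.4; box=[int(v) for v in(cx-44,cy-40,cx+44,cy+40)]
    cn=fit(T,n,None,box)
    for z,c in ((30,cn[0]),(5,cn[1])):
        W=np.array([atz(T,p[0],z)[:2] for p in c.astype(float)],np.float32)
        (x,y),(w,h),an=cv2.minAreaRect(W); print(n,z,round(x,1),round(y,1),round(w),round(h),round(an,1))
E
python3 m.py
```

```text
wa [402.2 250.   32.4] [0.1 0.1]
wb [425.9  57.   30.7] [1. 1.]
ssmall [430.5 -73.3  39.8] [0.4 0.4]
slarge [360.3 -82.8  56.2] [0.6 0.6]
stub [ 428.3 -223.4   42.1] [0.3 0.3]
hole [ 409.2 -243.8   31. ] [0.7 0.7]
cN [ 463.8 -226.9    1.9] [1.9 1.9]
cL [ 425.4 -187.8    3.3] [1.6 1.6]
cB [ 371.7 -241.2    8.9] [1.7 1.7]
cR [ 409.2 -280.3    7.6] [0.3 0.3]
orange 30 624.9 243.6 118 152 12.8
orange 5 629.6 247.6 116 151 12.8
black 30 582.8 -7.0 116 150 12.4
black 5 585.9 -7.6 114 145 12.4
white 30 623.0 -244.5 116 156 6.9
white 5 626.4 -251.0 116 142 6.8
```

Triangulation agrees with the text. Both wheel tops are at about 31 to 32 mm, and the small socket's top is at 39.8 mm, so that's the one meant; the other is 56 mm. The stub is at 42 mm and the plate's yaw is about 45.5°. Next I'll check the tray poses in the scene view and write the planner that works out how far to go.

```bash
cat > p.py <<'E'
import sys,numpy as np
from station import robot
from scipy.spatial.transform import Rotation as Ro
# usage: p.py x y z jawdeg  -> turn about tool axes (deg) then shift (cm) in turned frame
o=robot.observe(); R=Ro.from_rotvec(o["tcp_rot"]); M=R.as_matrix(); p=o["position"]
print("t",round(o["clock"],2),"p",p.round(1),"jaw",round(np.degrees(np.arctan2(M[1,1],M[0,1])),1),"xaxis",M[:,0].round(3),"w",round(o["gripper_width"],1),"F",o["wrist_force"].round(1),"q6",round(o["q"][5],2))
if len(sys.argv)>4:
    x,y,z,a=map(float,sys.argv[1:5])
    best=None
    for k in (0,180):
        b=np.radians(a+k); Y=np.array([np.cos(b),np.sin(b),0]); X=np.array([0,0,-1.]); G=np.column_stack([X,Y,np.cross(X,Y)])
        rv=np.degrees((R.inv()*Ro.from_matrix(G)).as_rotvec())
        if best is None or np.linalg.norm(rv)<np.linalg.norm(best[0]): best=(rv,G)
    rv,G=best; print("dr",rv.round(1),"then cm",(G.T@(np.array([x,y,z])-p)/10).round(2))
E
cat >> m.py <<'E'
hs=cv2.cvtColor(S["img"],cv2.COLOR_RGB2HSV)
for n,(x,y,a) in dict(orange=(625.5,244.5,12.8),black=(583,-7,12.4),white=(623,-247,6.9)).items():
    r=np.radians(a);Q=np.array([[np.cos(r),-np.sin(r)],[np.sin(r),np.cos(r)]])
    cs=np.array([[sx*58,sy*75] for sx,sy in((1,1),(1,-1),(-1,-1),(-1,1))])@Q.T+[x,y]
    pr=proj(S,np.c_[cs,np.full(4,30.)]); 
    c0=pr.mean(0); cn=fit(S,n,None,[max(0,int(v)) for v in (c0[0]-48,c0[1]-48,c0[0]+48,c0[1]+48)])[0]
    hull=cv2.approxPolyDP(cv2.convexHull(cn),3,True).reshape(-1,2)
    print(n,"pred rim",pr.round(0).tolist(),"hull",hull.tolist())
E
python3 m.py|tail -3; python3 p.py 417.8 -233.7 90 135.5
```

```text
orange pred rim [[403.0, 234.0], [345.0, 258.0], [321.0, 219.0], [376.0, 197.0]] hull [[376, 199], [402, 233], [401, 237], [345, 263], [322, 227], [322, 220]]
black pred rim [[291.0, 238.0], [228.0, 262.0], [211.0, 222.0], [271.0, 201.0]] hull [[271, 203], [290, 244], [231, 267], [213, 223]]
white pred rim [[184.0, 276.0], [113.0, 297.0], [107.0, 252.0], [174.0, 234.0]] hull [[174, 235], [185, 282], [116, 301], [108, 253]]
t 0.1 p [ 137.4 -609.1  190.7] jaw 102.7 xaxis [-0.001  0.002 -1.   ] w 87.1 F [0.1 0.9 0.3] q6 -0.26
dr [-32.8   0.   -0.1] then cm [10.07  6.31 46.43]
```

Predicted and seen rims agree to about 1–2 px, so the trays are confirmed. Moving to the baseplate.

```bash
python3 -m handwheel '{"translation":[[0.6,0,0],[0.6,0,0],[0.6,0,0],[0.6,0,0],[0.6,0,0],[0,0.9,3.5],[0,0.9,3.5],[0,0.9,3.5],[0,0.9,3.5],[0,0.9,3.5],[0,0.9,3.5],[0,0.9,3.5]],"dr":[[-6.6,0,0],[-6.6,0,0],[-6.6,0,0],[-6.5,0,0],[-6.5,0,0],[0,0,0],[0,0,0],[0,0,0],[0,0,0],[0,0,0],[0,0,0],[0,0,0]],"grip":[0.3,0.3,0.3,0.3,0.3,0.3,0.3,0.3,0.3,0.3,0.3,0.3]}' ; python3 p.py 417.8 -233.7 90 135.5
```

```text
clock: 1.1
position: [264.5, -389.0, 161.3]
tcp_rot: [-0.62, 1.48, 0.621]
wrist_force: [1.0, 0.2, -0.2]
gripper_width: 56.4
t 1.1 p [ 264.5 -389.   161.3] jaw 135.5 xaxis [-0.  0. -1.] w 56.4 F [ 1.   0.2 -0.2] q6 -0.15
dr [-0.  0. -0.] then cm [ 7.13 -0.05 21.82]
```

```bash
python3 -m handwheel '{"translation":[[1,0,3.1],[1,0,3.1],[1,0,3.1],[1,0,3.1],[1,0,3.1],[1,0,3.1],[1,0,3.2],[0,0,0],[0,0,0]],"dr":[[0,0,0],[0,0,0],[0,0,0],[0,0,0],[0,0,0],[0,0,0],[0,0,0],[0,0,0],[0,0,0]],"grip":[0.3,0.3,0.3,0.3,0.3,0.3,0.3,0.3,0.3]}' ; python3 p.py 417.8 -233.7 10.5 135.5
python3 - <<'E'
from station import robot
import cv2,pickle
c=robot.read_camera("wrist"); pickle.dump(c,open("w0.pkl","wb")); cv2.imwrite("pics/w0.png",c["img"][:,:,::-1])
from h import *
print(proj(c,[[417.8,-233.7,32],[427.6,-223.7,44],[417.8,-233.7,8]]).round(0).tolist())
E
```

```text
clock: 1.85
position: [417.3, -234.0, 90.8]
tcp_rot: [-0.622, 1.481, 0.624]
wrist_force: [0.1, 0.9, 0.4]
gripper_width: 56.7
t 1.85 p [ 417.3 -234.    90.8] jaw 135.7 xaxis [-0.002  0.    -1.   ] w 56.7 F [0.1 0.9 0.4] q6 -0.6
dr [ 0.2 -0.1 -0.1] then cm [ 8.03 -0.01  0.06]
[[281.0, 218.0], [281.0, 242.0], [281.0, 208.0]]
```

View pics/w0.png

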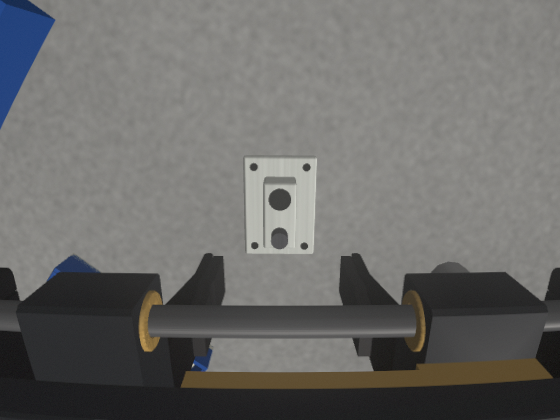

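The wrist view shows the plate square to the jaws: boss centred at x≈280, stub at (280,238) against the predicted (281,242). Descending and gripping.

```bash
python3 -m handwheel '{"translation":[[2,0,0],[2,0,0],[2,0,0],[1,0,0],[0.7,0,0],[0.3,0,0],[0,0,0],[0,0,0],[0,0,0],[0,0,0],[0,0,0],[0,0,0]],"dr":[[0,0,0],[0,0,0],[0,0,0],[0,0,0],[0,0,0],[0,0,0],[0,0,0],[0,0,0],[0,0,0],[0,0,0],[0,0,0],[0,0,0]],"grip":[0.3,0.3,0.3,0.3,0.3,0.3,0.3,-1,-1,-1,-1,-1]}' ; python3 p.py 625.5 244.5 90 12.8
```

```text
clock: 2.9
position: [417.3, -235.2, 12.1]
tcp_rot: [-0.621, 1.479, 0.62]
wrist_force: [-0.2, -0.3, -0.2]
gripper_width: 31.1
t 2.9 p [ 417.3 -235.2   12.1] jaw 135.5 xaxis [ 0.001 -0.    -1.   ] w 31.1 F [-0.2 -0.3 -0.2] q6 -0.6
dr [-57.3   0.    0.1] then cm [ -7.79 -30.93  42.17]
```

```bash
python3 -m handwheel '{"translation":[[0,0,0],[0,0,0],[0,0,0],[0,0,0],[-0.5,0,0],[-1,0,0],[-2,0,0],[-2,0,0],[-2,0,0],[-1,0,0],[0,0,0]],"dr":[[0,0,0],[0,0,0],[0,0,0],[0,0,0],[0,0,0],[0,0,0],[0,0,0],[0,0,0],[0,0,0],[0,0,0],[0,0,0]],"grip":[-1,-1,-1,-1,-1,-1,-1,-1,-1,-1,-1]}' ; python3 p.py 625.5 244.5 97 12.8
```

```text
clock: 3.82
position: [418.9, -235.7, 99.5]
tcp_rot: [-0.624, 1.475, 0.618]
wrist_force: [0.2, 0.8, -0.4]
gripper_width: 0.0
t 3.82 p [ 418.9 -235.7   99.5] jaw 135.5 xaxis [ 0.006 -0.002 -1.   ] w 0.0 F [ 0.2  0.8 -0.4] q6 -0.6
dr [-57.3   0.    0.4] then cm [  0.25 -30.78  42.25]
```

The gripper shut fully, so the grasp missed. Looking again.

Run:
```python
from station import robot
import cv2,pickle,numpy as np
w=robot.read_camera("wrist"); t=robot.read_camera("top"); s=robot.read_camera("scene"); pickle.dump(dict(w=w,top=t,scene=s),open("c1.pkl","wb"))
a=cv2.resize(w["img"],(420,315)); b=cv2.resize(s["img"][125:220,125:225],None,fx=3.3,fy=3.3)[:315]
c=cv2.resize(t["img"][230:310,350:450],None,fx=3.2,fy=3.2,interpolation=cv2.INTER_CUBIC)
m=np.zeros((580,780,3),np.uint8); m[:315,:420]=a; m[:b.shape[0],430:430+b.shape[1]]=b; m[320:320+c.shape[0],:c.shape[1]]=c
cv2.imwrite("pics/m1.png",m[:,:,::-1])
```

```text
(no output)
```

View pics/m1.png

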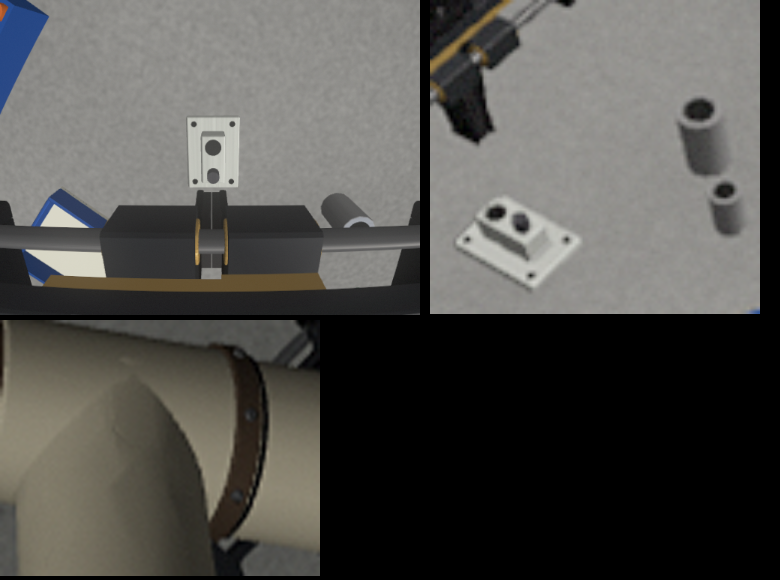

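Run:
```python
import pickle,numpy as np
from h import *
d=pickle.load(open("c1.pkl","rb"));w,s=d["w"],d["scene"]
tip=[[418.9,-235.7,99.5]]
print("tip in wrist",proj(w,tip),"-> montage",proj(w,tip)*.75)
print("tip in scene",proj(s,tip),"-> montage",(proj(s,tip)-[125,125])*3.3+[430,0])
print("cam centre",-np.array(w["R"]).T@np.array(w["t"]).ravel(), "wrist axes\n",np.round(w["R"],2))
# tip tri from seen: wrist (211,193)/.75 , scene ((470-430)/3.3+125, 130/3.3+125)
print(tri([(w,(211/.75,195/.75)),(s,((475-430)/3.3+125,138/3.3+125))]))
# plate stub via wrist0 + wrist1
w0=pickle.load(open("w0.pkl","rb"))
print("stub",tri([(w0,(280,234)),(w,(213/.75,173/.75)),(s,((521-430)/3.3+125,218/3.3+125))]))
print("hole",tri([(w0,(280,199)),(w,(213/.75,148/.75)),(s,((497-430)/3.3+125,212/3.3+125))]))
```

```text
tip in wrist [[281.33849497 248.44579806]] -> montage [[211.00387123 186.33434855]]
tip in scene [[140.45382503 173.17920129]] -> montage [[480.99762261 158.99136427]]
cam centre [ 360.69210201 -293.67487557  292.70159955] wrist axes
 [[-0.71  0.7  -0.  ]
 [ 0.67  0.68  0.3 ]
 [ 0.21  0.21 -0.95]]
(array([ 417.25432389, -235.77477099,  118.76491682]), [np.float64(1.1302508234927655), np.float64(1.130250823492709)])
stub (array([ 425.65751327, -224.9394421 ,   37.00877444]), [np.float64(1.4359874468643083), np.float64(1.0463334205036505), np.float64(2.386511134651549)])
hole (array([ 409.16503101, -242.65493169,   30.09875133]), [np.float64(0.9898653222961957), np.float64(0.5850686225412082), np.float64(1.0600672215703852)])
```

The shut fingertips triangulate to z≈119 mm while the robot reports 99.5 mm. The tips really sit about 19 mm above the reported TCP, so the jaws closed just above the boss. The plate hasn't moved. I'll redo it lower, watching force.

```bash
python3 p.py 417.6 -233.8 -6 135.5; python3 -m handwheel '{"translation":[[0,0,0],[0,0,0],[0,0,0],[0,0,0],[2,0,0],[2,0,0],[2,0,0],[1.5,0,0],[1,0,0],[0.5,0,0],[0,0,0]],"dr":[[0,0,0],[0,0,0],[0,0,0],[0,0,0],[0,0,0],[0,0,0],[0,0,0],[0,0,0],[0,0,0],[0,0,0],[0,0,0]],"grip":[0.3,0.3,0.3,0.3,0.3,0.3,0.3,0.3,0.3,0.3,0.3]}' ; python3 p.py 417.6 -233.8 -6 135.5
```

```text
t 3.97 p [ 416.3 -235.    96.1] jaw 135.5 xaxis [-0.001  0.001 -1.   ] w 0.4 F [ 0.8  0.1 -0.4] q6 -0.6
dr [-0.  -0.  -0.1] then cm [ 1.021e+01 -1.000e-02  1.700e-01]
clock: 4.88
position: [416.2, -235.1, 5.5]
tcp_rot: [-0.62, 1.483, 0.622]
wrist_force: [0.1, 0.3, 0.3]
gripper_width: 55.4
t 4.88 p [ 416.2 -235.1    5.5] jaw 135.5 xaxis [-0.003  0.001 -1.   ] w 55.4 F [0.1 0.3 0.3] q6 -0.6
dr [ 0.  -0.1 -0.1] then cm [ 1.15 -0.01  0.19]
```

```bash
python3 -m handwheel '{"translation":[[0.4,0,0.1],[0.3,0,0.1],[0.3,0,0],[0,0,0],[0,0,0],[0,0,0],[0,0,0],[0,0,0],[0,0,0],[0,0,0],[0,0,0],[0,0,0]],"dr":[[0,0,0],[0,0,0],[0,0,0],[0,0,0],[0,0,0],[0,0,0],[0,0,0],[0,0,0],[0,0,0],[0,0,0],[0,0,0],[0,0,0]],"grip":[0.3,0.3,0.3,0.3,-1,-1,-1,-1,-1,-1,-1,-1]}' ; python3 p.py
```

```text
clock: 5.88
position: [418.6, -233.9, -3.2]
tcp_rot: [-0.621, 1.48, 0.621]
wrist_force: [1.0, -0.1, 1.5]
gripper_width: 23.2
t 5.88 p [ 418.6 -233.9   -3.2] jaw 135.5 xaxis [ 0. -0. -1.] w 23.2 F [ 1.  -0.1  1.5] q6 -0.61
```

Gripped at 23.2 mm. Lifting it.

```bash
python3 -m handwheel '{"translation":[[0,0,0],[-0.5,0,0],[-1,0,0],[-2,0,0],[-2,0,0],[-2,0,0],[-1.5,0,0],[0,0,0]],"dr":[[0,0,0],[0,0,0],[0,0,0],[0,0,0],[0,0,0],[0,0,0],[0,0,0],[0,0,0]],"grip":[-1,-1,-1,-1,-1,-1,-1,-1]}' ; python3 p.py 625.5 244.5 86 12.8
```

```text
clock: 6.55
position: [420.5, -234.4, 89.8]
tcp_rot: [-0.624, 1.475, 0.618]
wrist_force: [0.3, -0.7, -1.3]
gripper_width: 23.3
t 6.55 p [ 420.5 -234.4   89.8] jaw 135.5 xaxis [ 0.006 -0.002 -1.   ] w 23.3 F [ 0.3 -0.7 -1.3] q6 -0.61
dr [-57.3   0.    0.4] then cm [  0.38 -30.6   42.16]
```

```bash
python3 -m handwheel '{"translation":[[0,0,0],[0,0,0],[0,0,0],[0,0,0],[0,0,0],[0,0,0],[0,0,0],[0,0,0],[0,0,0],[0,-1.5,2],[0,-2,2.7],[0,-2,2.7]],"dr":[[-6.4,0,0],[-6.4,0,0],[-6.4,0,0],[-6.4,0,0],[-6.4,0,0],[-6.4,0,0],[-6.4,0,0],[-6.4,0,0],[-6.1,0,0],[0,0,0],[0,0,0],[0,0,0]],"grip":[-1,-1,-1,-1,-1,-1,-1,-1,-1,-1,-1,-1]}' && python3 -m handwheel '{"translation":[[0,-2,2.8],[0,-2,2.8],[0,-2,2.8],[0,-2,2.8],[0,-2,2.8],[0,-2,2.8],[0,-2,2.8],[0,-2,2.8],[0,-2,2.8],[0,-2,2.8],[0,-2,2.8],[0,0,0]],"dr":[[0,0,0],[0,0,0],[0,0,0],[0,0,0],[0,0,0],[0,0,0],[0,0,0],[0,0,0],[0,0,0],[0,0,0],[0,0,0],[0,0,0]],"grip":[-1,-1,-1,-1,-1,-1,-1,-1,-1,-1,-1,-1]}'; python3 p.py 625.5 244.5 30 12.8
```

```text
clock: 7.55
position: [454.8, -148.8, 85.5]
tcp_rot: [-1.369, 1.098, 1.372]
wrist_force: [0.5, -0.4, -1.3]
gripper_width: 23.3
clock: 8.55
position: [603.9, 204.9, 84.8]
tcp_rot: [-1.375, 1.091, 1.374]
wrist_force: [-0.1, -0.4, -2.0]
gripper_width: 23.0
t 8.55 p [603.9 204.9  84.8] jaw -166.9 xaxis [ 0.002  0.001 -1.   ] w 23.0 F [-0.1 -0.4 -2. ] q6 -0.35
dr [0.3 0.  0.1] then cm [ 5.48 -2.98  3.39]
```

```bash
python3 -m handwheel '{"translation":[[0,-1.5,1.7],[0,-1.5,1.7],[0,0,0],[2,0,0],[2,0,0],[2,0,0],[1,0,0],[0.7,0,0],[0,0,0],[0,0,0]],"dr":[[0,0,0],[0,0,0],[0,0,0],[0,0,0],[0,0,0],[0,0,0],[0,0,0],[0,0,0],[0,0,0],[0,0,0]],"grip":[-1,-1,-1,-1,-1,-1,-1,-1,-1,-1]}'; python3 p.py 625.5 244.5 2 12.8
```

```text
clock: 9.38
position: [623.9, 239.4, 9.8]
tcp_rot: [-1.372, 1.095, 1.372]
wrist_force: [-0.5, 0.4, -0.2]
gripper_width: 23.1
t 9.38 p [623.9 239.4   9.8] jaw -167.2 xaxis [ 0. -0. -1.] w 23.1 F [-0.5  0.4 -0.2] q6 -0.38
dr [ 0. -0.  0.] then cm [ 0.78 -0.27  0.46]
```

```bash
python3 -m handwheel '{"translation":[[0.3,-0.1,0.2],[0.3,-0.1,0.2],[0,0,0],[0,0,0]],"dr":[[0,0,0],[0,0,0],[0,0,0],[0,0,0]],"grip":[-1,-1,-1,-1]}'; python3 -m handwheel '{"translation":[[0.1,0,0],[0,0,0]],"dr":[[0,0,0],[0,0,0]],"grip":[-1,-1]}'
```

```text
clock: 9.72
position: [624.8, 244.1, 4.0]
tcp_rot: [-1.372, 1.094, 1.372]
wrist_force: [-0.1, 0.8, -1.2]
gripper_width: 23.2
clock: 9.88
position: [624.7, 243.8, 2.8]
tcp_rot: [-1.372, 1.095, 1.372]
wrist_force: [0.6, -0.5, -1.1]
gripper_width: 23.0
```

```bash
for i in 1 2; do python3 -m handwheel '{"translation":[[0.1,0,0],[0,0,0]],"dr":[[0,0,0],[0,0,0]],"grip":[-1,-1]}'|sed -n '2p;4p'; done
```

```text
position: [624.9, 243.8, 1.9]
wrist_force: [0.1, 0.9, -1.4]
position: [624.9, 243.9, 1.8]
wrist_force: [-1.1, -0.3, 4.1]
```

Touched down: force went from −1.4 to +4.1 N at 1.8 mm reported. Releasing and rising.

```bash
python3 -m handwheel '{"translation":[[0,0,0],[0,0,0],[0,0,0],[0,0,0],[0,0,0],[-1,0,0],[-2,0,0],[-3,0,0],[-3,0,0],[0,0,0]],"dr":[[0,0,0],[0,0,0],[0,0,0],[0,0,0],[0,0,0],[0,0,0],[0,0,0],[0,0,0],[0,0,0],[0,0,0]],"grip":[0,0,0,0,0,0,0,0,0,0]}'; python3 p.py 402.2 250 70 12.8
```

```text
clock: 11.05
position: [629.2, 245.8, 99.0]
tcp_rot: [-1.376, 1.081, 1.365]
wrist_force: [1.0, 0.6, 1.1]
gripper_width: 43.3
t 11.05 p [629.2 245.8  99. ] jaw -167.1 xaxis [ 0.013  0.006 -1.   ] w 43.3 F [1.  0.6 1.1] q6 -0.39
dr [0.1 0.1 0.8] then cm [ 2.9  22.04  5.44]
```

```bash
python3 -m handwheel '{"translation":[[0,3,0.8],[0,3,0.8],[0,3,0.8],[0,3,0.8],[0,3,0.8],[0,3,0.8],[0,3.5,0.6],[2,0,0],[2,0,0],[1,0,0],[0,0,0],[0,0,0]],"dr":[[0,0,0],[0,0,0],[0,0,0],[0,0,0],[0,0,0],[0,0,0],[0,0,0],[0,0,0],[0,0,0],[0,0,0],[0,0,0],[0,0,0]],"grip":[0.75,0.75,0.75,0.75,0.75,0.75,0.75,0.75,0.75,0.75,0.75,0.75]}'; python3 p.py 402.2 250 -13 12.8;  python3 - <<'E'
from station import robot
import cv2,pickle
c=robot.read_camera("wrist"); pickle.dump(c,open("w2.pkl","wb")); t=robot.read_camera("top"); pickle.dump(t,open("t2.pkl","wb")); cv2.imwrite("pics/w2.png",c["img"][:,:,::-1])
from h import *
print(proj(c,[[402.2,250,32]]).round(0).tolist())
E
```

```text
clock: 12.05
position: [403.3, 248.9, 41.0]
tcp_rot: [-1.372, 1.095, 1.372]
wrist_force: [0.2, 0.2, 0.8]
gripper_width: 75.6
t 12.05 p [403.3 248.9  41. ] jaw -167.2 xaxis [ 0. -0. -1.] w 75.6 F [0.2 0.2 0.8] q6 -0.67
dr [ 0. -0.  0.] then cm [5.4  0.08 0.13]
[[283.0, 244.0]]
```

View pics/w2.png

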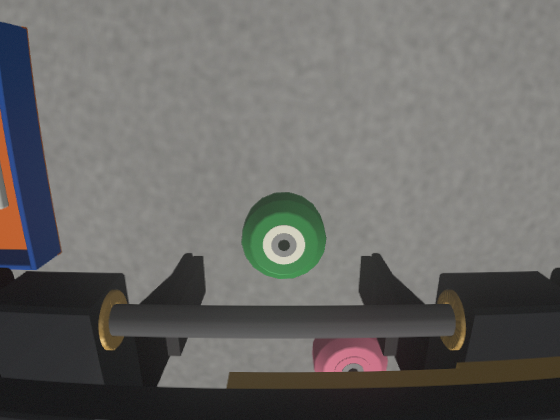

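The wheel's bearing is at (283,245) against the predicted (283,244). The pink wheel is clear of the jaws. Descending and gripping.

```bash
python3 -m handwheel '{"translation":[[2,0.1,0.1],[2,0,0],[1,0,0],[0.4,0,0],[0,0,0],[0,0,0],[0,0,0],[0,0,0],[0,0,0],[0,0,0],[0,0,0],[0,0,0]],"dr":[[0,0,0],[0,0,0],[0,0,0],[0,0,0],[0,0,0],[0,0,0],[0,0,0],[0,0,0],[0,0,0],[0,0,0],[0,0,0],[0,0,0]],"grip":[0.75,0.75,0.75,0.75,0.75,-1,-1,-1,-1,-1,-1,-1]}'; python3 -m handwheel '{"translation":[[0,0,0],[-0.5,0,0],[-1,0,0],[-2,0,0],[-2,0,0],[-3,0,0],[-2,0,0],[0,0,0]],"dr":[[0,0,0],[0,0,0],[0,0,0],[0,0,0],[0,0,0],[0,0,0],[0,0,0],[0,0,0]],"grip":[-1,-1,-1,-1,-1,-1,-1,-1]}' ; python3 p.py 618.9 -213.2 90 6.9
```

```text
clock: 13.15
position: [402.1, 249.8, -12.8]
tcp_rot: [-1.372, 1.094, 1.372]
wrist_force: [-1.3, -0.1, 4.4]
gripper_width: 50.5
clock: 13.82
position: [404.1, 251.7, 95.8]
tcp_rot: [-1.372, 1.085, 1.37]
wrist_force: [0.7, 0.3, -0.9]
gripper_width: 50.5
t 13.82 p [404.1 251.7  95.8] jaw -167.1 xaxis [ 0.006  0.006 -1.   ] w 50.5 F [ 0.7  0.3 -0.9] q6 -0.68
dr [6.  0.3 0.4] then cm [  0.58 -15.74 -48.73]
```

```bash
python3 -m handwheel '{"translation":[[0,0,0],[0,-1,-3],[0,-1,-3],[0,-1,-3],[0,-1,-3],[0,-1,-3],[0,-1,-3],[0,-1,-3],[0,-1,-3],[0,-1,-3],[0,-1,-3],[0,-1,-3]],"dr":[[5.9,0,0],[0,0,0],[0,0,0],[0,0,0],[0,0,0],[0,0,0],[0,0,0],[0,0,0],[0,0,0],[0,0,0],[0,0,0],[0,0,0]],"grip":[-1,-1,-1,-1,-1,-1,-1,-1,-1,-1,-1,-1]}' && python3 -m handwheel '{"translation":[[0,-1,-3],[0,-1,-3],[0,-1,-3],[0,-1,-3],[0,-0.7,-2.9],[0,0,0],[2,0,0],[2,0,0],[2,0,0],[0,0,0],[0,0,0]],"dr":[[0,0,0],[0,0,0],[0,0,0],[0,0,0],[0,0,0],[0,0,0],[0,0,0],[0,0,0],[0,0,0],[0,0,0],[0,0,0]],"grip":[-1,-1,-1,-1,-1,-1,-1,-1,-1,-1,-1]}'; python3 p.py 618.9 -213.2 -7.5 6.9
```

```text
clock: 14.82
position: [550.2, -66.4, 90.3]
tcp_rot: [-1.296, 1.152, 1.299]
wrist_force: [2.0, 0.5, -1.4]
gripper_width: 50.4
clock: 15.73
position: [613.7, -206.8, 29.7]
tcp_rot: [-1.295, 1.153, 1.301]
wrist_force: [0.1, -0.3, -0.4]
gripper_width: 50.4
t 15.73 p [ 613.7 -206.8   29.7] jaw -173.1 xaxis [-0.005  0.    -1.   ] w 50.4 F [ 0.1 -0.3 -0.4] q6 0.2
dr [ 0.   0.1 -0.3] then cm [ 3.72 -0.44 -0.7 ]
```

```bash
python3 -m handwheel '{"translation":[[0,-0.4,-0.7],[0,0,0],[1,0,0],[1,0,0],[0.7,0,0],[0.4,0,0],[0.2,0,0],[0,0,0],[0,0,0]],"dr":[[0,0,0],[0,0,0],[0,0,0],[0,0,0],[0,0,0],[0,0,0],[0,0,0],[0,0,0],[0,0,0]],"grip":[-1,-1,-1,-1,-1,-1,-1,-1,-1]}'; for i in 1 2 3; do python3 -m handwheel '{"translation":[[0.1,0,0],[0,0,0]],"dr":[[0,0,0],[0,0,0]],"grip":[-1,-1]}'|sed -n '2p;4p'; done
```

```text
clock: 16.48
position: [620.3, -213.6, -1.4]
tcp_rot: [-1.298, 1.15, 1.297]
wrist_force: [0.2, 1.5, -0.9]
gripper_width: 50.4
position: [620.4, -213.6, -2.1]
wrist_force: [-0.2, -1.0, -0.6]
position: [620.2, -213.5, -3.3]
wrist_force: [0.7, 0.4, -1.8]
position: [620.1, -213.5, -4.5]
wrist_force: [0.1, 0.5, -1.2]
```

```bash
for i in 1 2 3; do python3 -m handwheel '{"translation":[[0.1,0,0],[0,0,0]],"dr":[[0,0,0],[0,0,0]],"grip":[-1,-1]}'|sed -n '2p;4p'; done
```

```text
position: [620.0, -213.6, -5.5]
wrist_force: [0.3, -0.5, -0.9]
position: [620.0, -213.5, -6.6]
wrist_force: [-0.5, -0.6, -2.1]
position: [620.0, -213.5, -7.6]
wrist_force: [0.3, -0.5, -1.2]
```

```bash
for i in 1; do python3 -m handwheel '{"translation":[[0.1,0,0],[0,0,0]],"dr":[[0,0,0],[0,0,0]],"grip":[-1,-1]}'|sed -n '2p;4p'; done
```

```text
position: [620.2, -213.6, -7.7]
wrist_force: [-1.4, -0.0, 2.5]
```

Contact. Releasing, rising and heading for wheel_b.

```bash
python3 -m handwheel '{"translation":[[0,0,0],[0,0,0],[0,0,0],[0,0,0],[0,0,0],[-1,0,0],[-2,0,0],[-3,0,0],[-3,0,0],[0,0,0],[0,0,0]],"dr":[[0,0,0],[0,0,0],[0,0,0],[0,0,0],[0,0,0],[0,0,0],[0,0,0],[0,0,0],[0,0,0],[0,0,0],[0,0,0]],"grip":[0.45,0.45,0.45,0.45,0.45,0.45,0.45,0.45,0.45,0.45,0.45]}'; python3 p.py 425.9 57 30 6.9
```

```text
clock: 18.57
position: [622.0, -213.8, 85.1]
tcp_rot: [-1.301, 1.146, 1.292]
wrist_force: [-0.4, 0.4, -1.2]
gripper_width: 63.1
t 18.57 p [ 622.  -213.8   85.1] jaw -173.1 xaxis [ 0.006 -0.001 -1.   ] w 63.1 F [-0.4  0.4 -1.2] q6 0.21
dr [ 0.  -0.1  0.4] then cm [ 5.51 16.22 29.24]
```

```bash
python3 -m handwheel '{"translation":[[0,1.6,2.9],[0,1.6,2.9],[0,1.6,2.9],[0,1.6,2.9],[0,1.6,2.9],[0,1.6,2.9],[0,1.6,2.9],[0,1.6,2.9],[0,1.6,2.9],[0,1.7,3],[0,0,0],[0,0,0]],"dr":[[0,0,0],[0,0,0],[0,0,0],[0,0,0],[0,0,0],[0,0,0],[0,0,0],[0,0,0],[0,0,0],[0,0,0],[0,0,0],[0,0,0]],"grip":[0.75,0.75,0.75,0.75,0.75,0.75,0.75,0.75,0.75,0.75,0.75,0.75]}'; python3 p.py 425.9 57 -13 6.9;  python3 - <<'E'
from station import robot
import cv2,pickle,numpy as np
c=robot.read_camera("wrist")
from h import *
p=proj(c,[[425.9,57,32]])[0]; print(p)
h=cv2.cvtColor(c["img"],cv2.COLOR_RGB2HSV); m=(h[...,0]>50)&(h[...,0]<85)&(h[...,1]>100)&(h[...,2]>30)
m=m.astype(np.uint8); n,l,st,ce=cv2.connectedComponentsWithStats(m); i=1+np.argmax(st[1:,4]); print(st[i],ce[i])
E
```

```text
clock: 19.57
position: [424.2, 56.9, 81.6]
tcp_rot: [-1.3, 1.148, 1.301]
wrist_force: [0.4, 0.6, 0.8]
gripper_width: 76.3
t 19.57 p [424.2  56.9  81.6] jaw -172.9 xaxis [-0.001 -0.    -1.   ] w 76.3 F [0.4 0.6 0.8] q6 -0.39
dr [ 0.2 -0.  -0. ] then cm [ 9.46 -0.17 -0.01]
[279.37830558 220.3792764 ]
[ 244  184   71   66 2417] [281.08688457 218.40091022]
```

The wrist view's green blob is centred at column 279.5 against the predicted 279.4. Gripping.

```bash
python3 -m handwheel '{"translation":[[2,-0.2,0],[2,0,0],[2,0,0],[2,0,0],[1,0,0],[0.4,0,0],[0,0,0],[0,0,0],[0,0,0],[0,0,0],[0,0,0],[0,0,0]],"dr":[[0,0,0],[0,0,0],[0,0,0],[0,0,0],[0,0,0],[0,0,0],[0,0,0],[0,0,0],[0,0,0],[0,0,0],[0,0,0],[0,0,0]],"grip":[0.75,0.75,0.75,0.75,0.75,0.75,0.75,-1,-1,-1,-1,-1]}'; python3 -m handwheel '{"translation":[[0,0,0],[0,0,0],[0,0,0],[-0.5,0,0],[-1,0,0],[-2,0,0],[-2,0,0],[-3,0,0],[-2,0,0],[0,0,0],[0,0,0]],"dr":[[0,0,0],[0,0,0],[0,0,0],[0,0,0],[0,0,0],[0,0,0],[0,0,0],[0,0,0],[0,0,0],[0,0,0],[0,0,0]],"grip":[-1,-1,-1,-1,-1,-1,-1,-1,-1,-1,-1]}' ; python3 p.py 627.6 -280.8 90 6.9
```

```text
clock: 20.62
position: [427.5, 56.3, -11.8]
tcp_rot: [-1.298, 1.149, 1.297]
wrist_force: [-0.1, 0.0, 1.8]
gripper_width: 51.1
clock: 21.53
position: [427.7, 56.6, 93.5]
tcp_rot: [-1.297, 1.147, 1.296]
wrist_force: [0.4, -0.3, -0.5]
gripper_width: 50.2
t 21.53 p [427.7  56.6  93.5] jaw -173.1 xaxis [ 0.002  0.002 -1.   ] w 50.2 F [ 0.4 -0.3 -0.5] q6 -0.39
dr [-0.   0.1  0.1] then cm [  0.35 -15.8  -35.9 ]
```

```bash
python3 -m handwheel '{"translation":[[0,-1.3,-3],[0,-1.3,-3],[0,-1.3,-3],[0,-1.3,-3],[0,-1.3,-3],[0,-1.3,-3],[0,-1.3,-3],[0,-1.3,-3],[0,-1.3,-3],[0,-1.3,-3],[0,-1.3,-3],[0,-1.5,-2.9]],"dr":[[0,0,0],[0,0,0],[0,0,0],[0,0,0],[0,0,0],[0,0,0],[0,0,0],[0,0,0],[0,0,0],[0,0,0],[0,0,0],[0,0,0]],"grip":[-1,-1,-1,-1,-1,-1,-1,-1,-1,-1,-1,-1]}' && python3 -m handwheel '{"translation":[[0,0,0],[2,0,0],[2,0,0],[2,0,0],[0,0,0],[0,0,0]],"dr":[[0,0,0],[0,0,0],[0,0,0],[0,0,0],[0,0,0],[0,0,0]],"grip":[-1,-1,-1,-1,-1,-1]}'; python3 p.py 627.6 -280.8 -4 6.9
```

```text
clock: 22.53
position: [626.3, -282.3, 89.6]
tcp_rot: [-1.293, 1.152, 1.301]
wrist_force: [1.3, 0.6, -0.9]
gripper_width: 50.3
clock: 23.03
position: [625.3, -280.5, 29.7]
tcp_rot: [-1.293, 1.153, 1.303]
wrist_force: [0.1, -0.6, -0.1]
gripper_width: 50.2
t 23.03 p [ 625.3 -280.5   29.7] jaw -173.1 xaxis [-0.006  0.001 -1.   ] w 50.2 F [ 0.1 -0.6 -0.1] q6 0.31
dr [ 0.   0.1 -0.3] then cm [ 3.37 -0.22 -0.05]
```

```bash
python3 -m handwheel '{"translation":[[1,-0.2,0],[1,0,0],[0.7,0,0],[0.5,0,0],[0.3,0,0],[0.1,0,0],[0,0,0]],"dr":[[0,0,0],[0,0,0],[0,0,0],[0,0,0],[0,0,0],[0,0,0],[0,0,0]],"grip":[-1,-1,-1,-1,-1,-1,-1]}'; for i in 1 2 3; do python3 -m handwheel '{"translation":[[0.1,0,0],[0,0,0]],"dr":[[0,0,0],[0,0,0]],"grip":[-1,-1]}'|sed -n '2p;4p'; done
```

```text
clock: 23.62
position: [629.3, -281.0, -3.5]
tcp_rot: [-1.297, 1.15, 1.298]
wrist_force: [-0.2, -0.6, -0.3]
gripper_width: 50.4
position: [629.6, -281.0, -4.0]
wrist_force: [-0.1, -0.2, -0.6]
position: [629.4, -281.0, -5.2]
wrist_force: [0.3, 0.4, -1.5]
position: [629.2, -280.9, -6.4]
wrist_force: [0.7, 0.8, -1.3]
```

```bash
for i in 1 2; do python3 -m handwheel '{"translation":[[0.1,0,0],[0,0,0]],"dr":[[0,0,0],[0,0,0]],"grip":[-1,-1]}'|sed -n '2p;4p'; done
```

```text
position: [629.4, -281.0, -6.7]
wrist_force: [-1.7, 0.6, 2.6]
position: [629.4, -281.0, -6.8]
wrist_force: [-2.5, 2.8, 6.8]
```

Contact. Releasing and rising; the socket at (430.5, −73.3) is next.

```bash
python3 -m handwheel '{"translation":[[0,0,0],[0,0,0],[0,0,0],[0,0,0],[0,0,0],[-1,0,0],[-2,0,0],[-3,0,0],[-3,0,0],[0,0,0],[0,0,0]],"dr":[[0,0,0],[0,0,0],[0,0,0],[0,0,0],[0,0,0],[0,0,0],[0,0,0],[0,0,0],[0,0,0],[0,0,0],[0,0,0]],"grip":[0.45,0.45,0.45,0.45,0.45,0.45,0.45,0.45,0.45,0.45,0.45]}'; python3 p.py 430.5 -73.3 80 70
```

```text
clock: 25.37
position: [631.2, -281.4, 85.2]
tcp_rot: [-1.302, 1.147, 1.292]
wrist_force: [-0.2, 0.6, -1.0]
gripper_width: 62.6
t 25.37 p [ 631.2 -281.4   85.2] jaw -173.1 xaxis [ 0.006 -0.002 -1.   ] w 62.6 F [-0.2  0.6 -1. ] q6 0.31
dr [-63.1  -0.3   0.2] then cm [  0.52 -12.69  25.97]
```

```bash
python3 -m handwheel '{"translation":[[0,0,0],[0,0,0],[0,0,0],[0,0,0],[0,0,0],[0,0,0],[0,0,0],[0,0,0],[0,0,0],[0,-1.2,2.6],[0,-1.2,2.6],[0,-1.2,2.6]],"dr":[[-7,0,0],[-7,0,0],[-7,0,0],[-7,0,0],[-7,0,0],[-7,0,0],[-7,0,0],[-7,0,0],[-7,0,0],[0,0,0],[0,0,0],[0,0,0]],"grip":[0.3,0.3,0.3,0.3,0.3,0.3,0.3,0.3,0.3,0.3,0.3,0.3]}' && python3 -m handwheel '{"translation":[[0,-1.3,2.6],[0,-1.3,2.6],[0,-1.3,2.6],[0,-1.3,2.6],[0,-1.3,2.6],[0,-1.3,2.6],[0,-1.3,2.6],[0,0,0],[0,0,0]],"dr":[[0,0,0],[0,0,0],[0,0,0],[0,0,0],[0,0,0],[0,0,0],[0,0,0],[0,0,0],[0,0,0]],"grip":[0.3,0.3,0.3,0.3,0.3,0.3,0.3,0.3,0.3]}'; python3 p.py 430.5 -73.3 -9 70;  python3 - <<'E'
from station import robot
import cv2,pickle,numpy as np
c=robot.read_camera("wrist"); cv2.imwrite("pics/w3.png",c["img"][:,:,::-1]); pickle.dump(c,open("w3.pkl","wb"))
from h import *
print(proj(c,[[430.5,-73.3,40],[430.5,-73.3,0]]))
E
```

```text
clock: 26.37
position: [566.7, -219.7, 80.1]
tcp_rot: [-2.027, 0.361, 2.033]
wrist_force: [0.2, 1.3, -0.2]
gripper_width: 56.6
clock: 27.12
position: [427.6, -71.7, 81.6]
tcp_rot: [-2.031, 0.358, 2.033]
wrist_force: [0.6, 0.5, -0.2]
gripper_width: 56.8
t 27.12 p [427.6 -71.7  81.6] jaw -110.0 xaxis [-0.001 -0.    -1.   ] w 56.8 F [ 0.6  0.5 -0.2] q6 1.01
dr [ 0.  0. -0.] then cm [ 9.06  0.05 -0.32]
[[283.07308445 220.31616246]
 [282.97226971 204.01854548]]
```

View pics/w3.png

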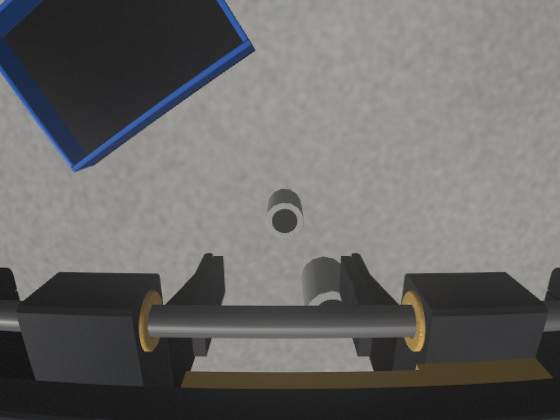

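The socket's top is at (284.5,220) against the predicted (283,220). The tall socket is clear of the finger, since the finger ends 60 mm to its side. Gripping.

```bash
python3 -m handwheel '{"translation":[[2,0,-0.3],[2,0,0],[2,0,0],[2,0,0],[0.7,0,0],[0.3,0,0],[0,0,0],[0,0,0],[0,0,0],[0,0,0],[0,0,0],[0,0,0]],"dr":[[0,0,0],[0,0,0],[0,0,0],[0,0,0],[0,0,0],[0,0,0],[0,0,0],[0,0,0],[0,0,0],[0,0,0],[0,0,0],[0,0,0]],"grip":[0.3,0.3,0.3,0.3,0.3,0.3,0.3,-1,-1,-1,-1,-1]}'; python3 -m handwheel '{"translation":[[0,0,0],[0,0,0],[0,0,0],[-0.5,0,0],[-1,0,0],[-2,0,0],[-2,0,0],[-3,0,0],[-1,0,0],[0,0,0],[0,0,0]],"dr":[[0,0,0],[0,0,0],[0,0,0],[0,0,0],[0,0,0],[0,0,0],[0,0,0],[0,0,0],[0,0,0],[0,0,0],[0,0,0]],"grip":[-1,-1,-1,-1,-1,-1,-1,-1,-1,-1,-1]}' ; python3 p.py 583 -7 90 70
```

```text
clock: 28.17
position: [432.0, -73.3, -7.8]
tcp_rot: [-2.032, 0.359, 2.029]
wrist_force: [-0.3, 0.0, 0.1]
gripper_width: 31.5
clock: 29.08
position: [431.4, -73.2, 86.7]
tcp_rot: [-2.031, 0.359, 2.029]
wrist_force: [0.1, -0.2, -1.6]
gripper_width: 25.1
t 29.08 p [431.4 -73.2  86.7] jaw -110.1 xaxis [ 0.001  0.001 -1.   ] w 25.1 F [ 0.1 -0.2 -1.6] q6 1.01
dr [-0.1 -0.   0.1] then cm [ -0.33 -11.41 -11.99]
```

```bash
python3 -m handwheel '{"translation":[[0,-2.3,-2.4],[0,-2.3,-2.4],[0,-2.3,-2.4],[0,-2.3,-2.4],[0,-2.2,-2.4],[0,0,0],[2,0,0],[2,0,0],[2,0,0],[1,0,0],[0,0,0],[0,0,0]],"dr":[[0,0,0],[0,0,0],[0,0,0],[0,0,0],[0,0,0],[0,0,0],[0,0,0],[0,0,0],[0,0,0],[0,0,0],[0,0,0],[0,0,0]],"grip":[-1,-1,-1,-1,-1,-1,-1,-1,-1,-1,-1,-1]}'; python3 p.py 583 -7 0 70
```

```text
clock: 30.08
position: [582.7, -7.8, 15.6]
tcp_rot: [-2.029, 0.361, 2.034]
wrist_force: [0.8, -0.2, 0.2]
gripper_width: 25.0
t 30.08 p [582.7  -7.8  15.6] jaw -110.1 xaxis [-0.003 -0.001 -1.   ] w 25.0 F [ 0.8 -0.2  0.2] q6 0.96
dr [-0.1  0.1 -0.1] then cm [ 1.56 -0.09  0.  ]
```

```bash
python3 -m handwheel '{"translation":[[0.8,0,0],[0.5,0,0],[0.2,0,0],[0,0,0]],"dr":[[0,0,0],[0,0,0],[0,0,0],[0,0,0]],"grip":[-1,-1,-1,-1]}'; for i in 1 2 3; do python3 -m handwheel '{"translation":[[0.1,0,0],[0,0,0]],"dr":[[0,0,0],[0,0,0]],"grip":[-1,-1]}'|sed -n '2p;4p'; done
```

```text
clock: 30.42
position: [583.2, -7.6, 1.4]
tcp_rot: [-2.03, 0.36, 2.031]
wrist_force: [0.0, -0.1, -0.6]
gripper_width: 25.0
position: [583.7, -7.5, 0.9]
wrist_force: [0.9, 0.6, -1.7]
position: [583.5, -7.5, -0.2]
wrist_force: [-0.2, 0.8, -0.6]
position: [583.4, -7.5, -1.4]
wrist_force: [-0.3, 0.2, -1.3]
```

```bash
for i in 1 2; do python3 -m handwheel '{"translation":[[0.1,0,0],[0,0,0]],"dr":[[0,0,0],[0,0,0]],"grip":[-1,-1]}'|sed -n '2p;4p'; done
```

```text
position: [583.3, -7.6, -2.5]
wrist_force: [-0.1, 0.7, -1.5]
position: [583.6, -7.6, -2.9]
wrist_force: [-1.5, -0.1, 1.2]
```

Touchdown. Releasing, rising and backing off to free the camera views.

```bash
python3 -m handwheel '{"translation":[[0,0,0],[0,0,0],[0,0,0],[0,0,0],[0,0,0],[-1,0,0],[-2,0,0],[-3,0,0],[-3,0,0],[-3,0,0],[-2,0,0],[0,0,0]],"dr":[[0,0,0],[0,0,0],[0,0,0],[0,0,0],[0,0,0],[0,0,0],[0,0,0],[0,0,0],[0,0,0],[0,0,0],[0,0,0],[0,0,0]],"grip":[0.1,0.1,0.1,0.1,0.1,0.1,0.1,0.1,0.1,0.1,0.1,0.1]}' && python3 p.py 330 -80 140 70
```

```text
clock: 32.25
position: [587.0, -7.2, 143.2]
tcp_rot: [-2.042, 0.355, 2.018]
wrist_force: [1.1, 0.2, -0.2]
gripper_width: 47.9
t 32.25 p [587.   -7.2 143.2] jaw -110.0 xaxis [ 0.012  0.001 -1.   ] w 47.9 F [ 1.1  0.2 -0.2] q6 0.96
dr [-0.  -0.6  0.3] then cm [ 0.32 15.63 21.66]
```

```bash
python3 -m handwheel '{"translation":[[0,1.8,2.4],[0,1.8,2.4],[0,1.8,2.4],[0,1.8,2.4],[0,1.8,2.4],[0,1.8,2.4],[0,1.8,2.4],[0,0,0],[0,0,0]],"dr":[[0,0,0],[0,0,0],[0,0,0],[0,0,0],[0,0,0],[0,0,0],[0,0,0],[0,0,0],[0,0,0]],"grip":[0,0,0,0,0,0,0,0,0]}'
python3 - <<'E'
from station import robot
import cv2,pickle,numpy as np
t=robot.read_camera("top"); s=robot.read_camera("scene"); pickle.dump(dict(top=t,scene=s),open("c2.pkl","wb"))
a=t["img"][110:245,120:450]; b=s["img"][170:345,75:415]
m=np.vstack([cv2.resize(a,(780,319)),cv2.resize(b[40:160],(780,275))])
cv2.imwrite("pics/end.png",cv2.convertScaleAbs(m[:,:,::-1],alpha=1.4)); print(m.shape)
E
```

```text
clock: 33.0
position: [381.3, -68.6, 137.2]
tcp_rot: [-2.032, 0.359, 2.029]
wrist_force: [1.0, -0.2, -0.0]
gripper_width: 43.4
(594, 780, 3)
```

View pics/end.png

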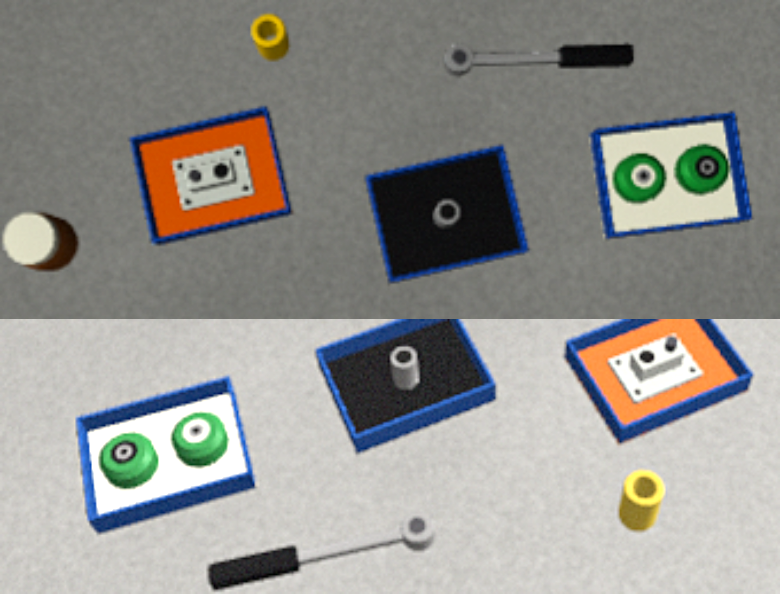

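The picture shows every part upright on its own tray floor and clear of the walls: white wheel core (643,177), black (708,167), socket (447,211), plate centre (212,177). The wrench, grip and jar look unmoved. One numeric check, then I hand in.

Run:
```python
import pickle,numpy as np
from h import *
d=pickle.load(open("c2.pkl","rb"));T,S=d["top"],d["scene"]
a=lambda u,v:(120+u/2.364,110+v/2.363); b=lambda u,v:(75+u/2.294,210+(v-319)/2.292)
tr=dict(w=(623,-247,6.9),o=(625.5,244.5,12.8),k=(583,-7,12.4))
for n,p,q,k in (("wa",(643,177),(196,430),"w"),("wb",(708,167),(123,452),"w"),("sock",(447,211),(404,356),"k"),("hole",(221,171),(647,356),"o"),("stub",(195,175),(671,342),"o")):
    X,r=tri([(T,a(*p)),(S,b(*q))]); x,y,t=tr[k]; t=np.radians(t); e=X[:2]-[x,y]
    print(n,X.round(1),np.round(r[0],1),"in tray",round(e@[np.cos(t),np.sin(t)],1),round(e@[-np.sin(t),np.cos(t)],1))
o=pickle.load(open("c0.pkl","rb"))["top"]["img"].astype(int); f=T["img"].astype(int)
for n,(x0,y0,x1,y1) in dict(grip=(222,112,246,138),wrench=(304,124,392,142),jar=(118,194,156,228)).items(): print(n,"mean abs diff",np.abs(o-f)[y0:y1,x0:x1].mean().round(1))
robot=__import__("station").robot; robot.close_job(); print(robot.observe()["clock"])
```

```text
wa [ 618.7 -213.8   34.1] 1.3 in tray -0.3 33.5
wb [ 628.9 -282.2   34.7] 1.5 in tray 1.6 -35.6
sock [582.6  -6.   44.4] 1.3 in tray -0.2 1.0
hole [627.6 231.4  36. ] 1.4 in tray -0.9 -13.3
stub [622.  257.   44.9] 1.3 in tray -0.6 13.0
grip mean abs diff 3.4
wrench mean abs diff 3.3
jar mean abs diff 3.9
the job is handed in; nothing more can be done
the job is handed in; nothing more can be done
```

The job is handed in at about 33 s. All four parts are in their trays: both wheels in the white-floored one, the baseplate in the orange and the 40 mm socket in the black. Each was lowered until the wrist force showed it had touched the floor, then released.

**First grasp missed:** The first try at the baseplate closed on nothing. The fingertips sit about 19 mm above the reported TCP height. I confirmed this with the cameras and went lower for every later grasp; the plate had not moved.

**Last checks (after release, two views):**

| Part | Position in its tray (x, y, mm) | Measured top height (mm) | Expected top height (mm) |
|---|---|---|---|
| wheel_a | 0, +34 | 34.1 | 37 |
| wheel_b | +2, −36 | 34.7 | 37 |
| baseplate | about −1, 0 | 36.0 (boss hole) | 37 |
| socket | 0, +1 | 44.4 | 45 |

- **Heights:** The wheel tops read 2–3 mm low, and the baseplate's stub reads 44.9 mm where 49 mm was expected. These look like hand-picked pixel error, since a part on the floor cannot sit that low. In the picture all four parts look flat, upright and clear of the walls.
- **Bystanders:** The wrench, grip and jar look the same in the first and last top pictures, with only small differences (3–4 grey levels) that I took to be noise.

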